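Point out the trimming tool and the bowl it is for

TASK

Show the student which tool to use on which pot by pointing down with the fingertips: first at the loop of the larger of the two loop tools in the red bins, then at the middle of the foot of the bowl that stands upside down on the ware board. Each time bring the fingertips to about two centimetres above it and keep them there for a good two seconds; finish still pointing at the bowl. Touch and move nothing at all, and do not dip down over the other tools and pots on the way.

Things in the scene. Friction and masses are not known exactly. Their poses are not given: they have to be found in the camera images.
- big_loop_tool_head (a point): Larger loop tool: wooden handle 140 mm long, 14 mm thick, steel ferrule, and a flat pear-shaped loop of dark steel wire 3.6 mm thick, 44 mm wide, 56 mm long. It lies tail down in a red bin, tilted 11 degrees, head out over the front lip. The point is the middle of the open loop, 48 mm above the table; no part of the tool is more than 12 mm above it. Axes: z up, -x towards the head's end.
- small_loop_tool_head (a point): Smaller loop tool: the same handle, lying the same way, but a wire loop only 20 mm wide and 28 mm long. The point is the middle of its loop, 45 mm above the table; z up, -x towards the head's end.
- wood_knife_head (a point): Modelling knife, all of darker wood, lying the same way, with a flat blade 18 mm wide in place of a loop. The point is the middle of the blade, 47 mm above the table; z up, -x towards the head's end.
- bins: Two red plastic open-fronted bins side by side, fixed; each 165 mm deep, 104 mm wide, 75 mm high at the back, with a front lip 32 mm high. Origin: table level, middle of the pair's front; +x from front to back. The three tools lie in them in any order, heads about 45 mm out in front, neighbours 40 mm apart or more. Two short sticks lie on one bin's floor.
- ware_board: Plywood ware board, 150 x 400 x 18 mm, fixed to the table; the origin is the centre of its underside, y is its long axis. Three clay pots stand on it in a row along y, about 115 mm apart and up to 15 mm off its middle line, in any order, the mug's handle towards the board's -x edge.
- bowl_foot (a point): The clay bowl that stands upside down: 106 mm across the rim (which is below, on the board), 64 mm high, narrowing upward to its flat round foot, 60 mm across. The point is the middle of the foot, its highest face, 82 mm above the table; z is up.
- upright_bowl_rim (a point): A clay bowl of the same size standing the right way up. The point is the centre of its open mouth, 82 mm above the table; z is up.
- mug_rim (a point): A clay mug with a handle, 80 mm across and 95 mm high. The point is the centre of its open mouth, 113 mm above the table; z is up.
There are look-alikes about, which are no part of the job. What is shaped like the part that bears big_loop_tool_head but green is not meant.

How it is judged:
On the way, in this order (a step that is already met when the one before it is completed fails the run):
1. the fingertips dwell just above the loop of the larger loop tool for two seconds (horizontal distance between the grasp point and big_loop_tool_head below 0.02 m and z of the grasp point in the frame of big_loop_tool_head between 0.02 and 0.075 m), for 1.8 s.
2. the fingertips dwell just above the foot of the upside-down bowl for two seconds (horizontal distance between the grasp point and bowl_foot below 0.025 m and z of the grasp point in the frame of bowl_foot between 0.02 and 0.07 m), for 1.8 s.
At the end, for the whole second after the job is handed in: The grasp point (some 19 mm behind the fingertips) is still over the upside-down bowl: within 25 mm sideways of the middle of its foot and 20 to 70 mm above it (over the loop before: within 20 mm sideways, 20 to 75 mm above); every tool and pot stays within 8 mm of where it began (all of step 2 and distance of each of big_loop_tool_head, small_loop_tool_head, wood_knife_head, bowl_foot, upright_bowl_rim, mug_rim from where it was at the start of the episode below 0.008 m); the robot touches nothing.
It fails at once if the robot touches anything (contact force between any of the fingers, the arm and anything else above 0.3 N).
It fails at once if a tool or a pot is lifted, carried or shifted (distance of any of big_loop_tool_head, small_loop_tool_head, wood_knife_head, bowl_foot, upright_bowl_rim, mug_rim from where it was at the start of the episode above 0.012 m).
It fails at once if the fingertips dip down over one of the other tools or pots (to within about 25 mm above it) ((horizontal distance between the grasp point and small_loop_tool_head below 0.02 m and z of the grasp point in the frame of small_loop_tool_head below 0.045 m) or (horizontal distance between the grasp point and wood_knife_head below 0.02 m and z of the grasp point in the frame of wood_knife_head below 0.045 m) or (horizontal distance between the grasp point and upright_bowl_rim below 0.035 m and z of the grasp point in the frame of upright_bowl_rim below 0.045 m) or (horizontal distance between the grasp point and mug_rim below 0.035 m and z of the grasp point in the frame of mug_rim below 0.045 m)).
It also fails if it takes over 48 s, if anything falls off the work surface, if the arm or the gripper's body presses on something with over 40 N, if the wrist force passes 120 N, or if a joint passes its speed limit or range.

ROBOT

A 6-joint arm with a two-finger parallel gripper is mounted at the origin on the work surface. World frame = base frame: x ahead of the robot, y to its left, z up, the work surface at z = 0. Lengths are in m, angles in rad, forces in N, time in s.
With the tool pointing down it reaches from about 0.275 to 0.875 m from the base axis. Payload 12.5 kg.
Tool frame: the origin (TCP) lies midway between the tips of the shut fingers; the grasp point (between the pads) lies 19 mm behind it (robot.pinch_z is the distance from the TCP to the grasp point, in m); z points along the fingers, y is the direction in which the jaws open and shut (so a half turn about z gives the same grasp; the last joint's range is limited). The gripper opens to 85 mm and grips with 20 to 120 N. Pads are 22 mm wide; open, the fingers measure 114 mm over their backs; the gripper's body (76 mm by 85 mm) begins 54 mm behind the grasp point. The pads swing forward as they close: fully open they stand 13 mm farther back than shut.
Start: joints at [1.239, 0.351, 1.652, -0, 1.139, -0.085], TCP at [0.134, 0.533, 0.231] pointing down, gripper open.
Joint ranges: [-2.75, 2.75], [-0.79, 2.1], [0.01, 2.65], [-1.57, 4.71], [0.07, 3.14], [-2.87, 2.87]. Speed limits (rad/s): [2.22, 2.22, 2.79, 3.14, 3.14, 3.14].

INTERFACE

Orientations are given as a rotation vector (axis times angle).
In Python, from station import sensors, imaging, job_done, robot gives the robot as it stands. The module is installed in compiled form; this text tells all that it offers.
- The arm moves only by the tool drive_tool, never from a script. Its argument "moves" is a list of rows, each a list of 3 entries, a list of its own where there are three numbers: the shift along the tool's x, y, z in units of 50 mm (1.0 is 50 mm), then the turn about the tool's z in units of 8 degrees (1.0 is 8 degrees), then the closure, from -1 (fully open) to 1 (shut). In form: [[[x, y, z], twist, gripper], ...]. A call has 1 to 20 rows; each row is the pose to reach, as a shift and turn from the pose commanded when the call began, along the tool's axes at that moment; what a row does not reach only later rows make up. A row lasts 1/10 s, in which the tool goes at most 50 mm and 8.59 degrees, less where a joint would pass 70% of its speed; a pose out of reach is approached as far as the arm can. A call with a gripper value outside its range is refused whole. The fingers move at their own pace and stop on an object; "grip_force" is the grip in N (left out, the last holds). Time passes only in rows, so rows that repeat a pose let the fingers close. It gives the time, the measured TCP pose, the force and the opening at its end, in the units of the state.
- sensors.state(): the state, without advancing time (a new reading comes with each control period).
- imaging.get_image(name): name is "scene" or "top"; returns (picture, depth): 400x640x3 uint8, blue, green, red; 400x640 float32, m along the optical axis (not along the pixel's ray), 0 where there is no reading.
- imaging.camera_model(name): a dict with "camera_matrix" (3x3 intrinsics, pixels), "pose" (4x4, takes a point from camera to world coordinates). Camera axes: x right, y up, looking along -z (the intrinsics and any distortion apply to the point x, -y, -z); pixel columns grow to the right and rows downward; lengths in m; the calibration is good to about 2 mm. A picture is of the moment at which its call begins. camera_model takes no time and is no camera call.
- job_done(): hands the job in, once; it reports no verdict.
The state is a dict: "t": time; "joint_positions": joint angles; "joint_vel": joint speeds; "joint_torque": joint torques, N m; "tool_pos": TCP position; "tool_rot": TCP orientation; "contact_force": force on the tool from outside, world axes, zero at the start; "torque": the same for the moment, N m; "grip_width": finger opening in m.
Only numpy, scipy, OpenCV 4.12 (cv2) and the standard library are available. Lean on these libraries where they do the work, as an engineer would, in place of code of your own. Each camera call takes 0.05 s, during which the arm holds its last target. There are 200 camera calls.

## Working session

There is one attempt and no reset: what is moved stays moved. The work goes in short steps, Python scripts to look and compute and a tool call to move; the robot and the scene stay as the last step left them, time stands still between calls to the robot, and variables do not carry over. Pictures are saved under pics/ and viewed, about 8 in all and at most 12, crops included, and the job is handed in when it is done.

Besides the shell and the picture viewer there is one more tool, called after "Request:" as name(argument=value, ...) on one line, values as JSON. drive_tool: Moves the arm, as the interface text tells. Its arguments: {"type":"object","properties":{"moves":{"type":"array","items":{"type":"array"}},"grip_force":{"type":"number"}},"required":["moves"]}

```bash
mkdir -p pics; cat > h.py <<'E'
import numpy as np,cv2
from station import sensors,imaging,job_done,robot
def cloud(n):
    p,d=imaging.get_image(n);m=imaging.camera_model(n);K=np.array(m["camera_matrix"]);T=np.array(m["pose"])
    v,u=np.mgrid[:400,:640];X=np.stack([(u-K[0,2])/K[0,0]*d,-(v-K[1,2])/K[1,1]*d,-d],-1)
    W=X@T[:3,:3].T+T[:3,3];W[d==0]=np.nan
    return p,d,W,m
E
python3 - <<'E'
from h import *
for n in("scene","top"):
    p,d,W,m=cloud(n);cv2.imwrite(f"pics/{n}0.png",p);np.save(f"{n}W.npy",W)
    print(n,m, (d==0).mean())
print(sensors.state(),robot.pinch_z)
E
```

```text
scene {'camera_matrix': array([[510.78610177,   0.        , 319.67818045],
       [  0.        , 510.78610177, 201.1826151 ],
       [  0.        ,   0.        ,   1.        ]]), 'pose': array([[-0.69003863, -0.55762722,  0.46140933,  1.13934483],
       [ 0.72365244, -0.51993587,  0.45386544,  0.59792713],
       [-0.01318446,  0.64708468,  0.76230413,  1.02090325],
       [ 0.        ,  0.        ,  0.        ,  1.        ]])} 0.00418359375
top {'camera_matrix': array([[451.54780773,   0.        , 324.18559573],
       [  0.        , 451.54780773, 202.8952026 ],
       [  0.        ,   0.        ,   1.        ]]), 'pose': array([[-0.00319236,  0.99186888, -0.12722396,  0.43619542],
       [-0.99999028, -0.00355336, -0.00261064,  0.05443161],
       [-0.00304148,  0.12721439,  0.99187058,  1.15574754],
       [ 0.        ,  0.        ,  0.        ,  1.        ]])} 0.0039765625
{'t': 0.1, 'joint_positions': array([ 1.23939264e+00,  3.51189619e-01,  1.65232054e+00,  1.13345164e-05,
        1.13906667e+00, -8.46049080e-02]), 'joint_vel': array([ 0.00031323, -0.00076135, -0.0023696 ,  0.00062735,  0.00103562,
        0.0009887 ]), 'joint_torque': array([ 4.53753933e-05, -5.06831253e+01, -2.91875285e+01, -9.89544787e-05,
        2.59656234e-03, -1.66609783e-05]), 'tool_pos': array([0.13425245, 0.53308446, 0.2308233 ]), 'tool_rot': array([-3.86668601e-01, -3.11749087e+00,  1.50917047e-03]), 'contact_force': array([-0.69174108,  1.00873901, -0.11233785]), 'torque': array([-0.03230322,  0.00669679, -0.03979904]), 'grip_width': 0.08459271071402254} 0.0187
```

View pics/scene0.png

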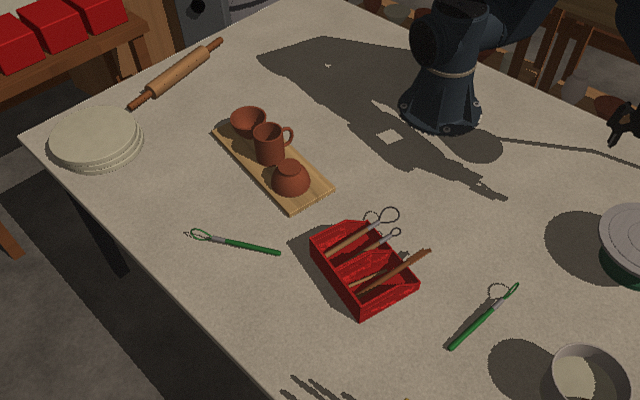

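View pics/top0.png

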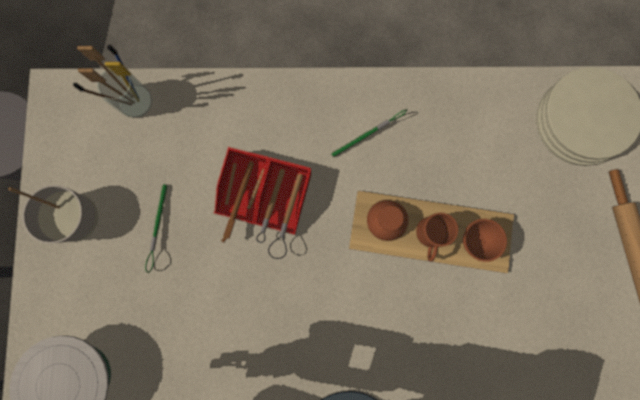

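The scene view shows an upside-down bowl at about (290,178), beside the mug and the upright bowl. The bins are at about (365,265), with a large loop near (388,216). The top view shows two ring shapes at about (279,250) and (299,243), one of them probably a shadow, so I'll zoom in.

```bash
python3 - <<'E'
from h import *
a=cv2.imread("pics/scene0.png")[195:305,300:440];b=cv2.imread("pics/top0.png")[140:270,205:325]
cv2.imwrite("pics/c.png",np.hstack([cv2.resize(a,(400,314),interpolation=2),cv2.resize(b,(400,433),interpolation=2)[119:]]))
for n,(r0,r1,c0,c1) in {"top":(225,262,250,312),"scene":(200,245,360,405)}.items():
    W=np.load(n+"W.npy"); s=W[r0:r1,c0:c1]
    for r in range(0,s.shape[0],2): print(n,r0+r,' '.join('%3d'%(z*1000) if z==z else ' --' for z in s[r,::2,2]))
# flat foot
for n,(r0,r1,c0,c1) in {"top":(190,250,350,415),"scene":(150,205,260,320)}.items():
    s=np.load(n+"W.npy")[r0:r1,c0:c1].reshape(-1,3); q=s[(s[:,2]>.076)&(s[:,2]<.090)]
    print(n,len(q),q.mean(0),np.nanmax(s[:,2]),q.min(0),q.max(0),cv2.minEnclosingCircle(q[:,:2].astype(np.float32)))
E
```

```text
top 225   0   1   0  -1  -2  11  27  43  43   3   0   4   1   1   3   3   0  42  41   0   3   2   6  44   2   1   0   0   2  -3  -1
top 227  -1   1  -2   0   2   1  44  42  43  24  31  31   1   0   3   3  41  48  38   5   2  -2   4  34  -1  -4   1   0  -1  -3   0
top 229   0   1   0   2  -2  -1  50  49   0  -2   0  -2  20  25  32  33  43  46  37   1   4   2  31  10   1   0  -1   1  -1  -3   2
top 231  -1  -2   3   0   0  -5  42  48  -1  -1   1   0  -1   0   0   1  46  44  34  33   2   2  29   2  -2   0   2   0   2   0  -1
top 233   0   0  -1   0   0  45   0  48  -5   0   2  -1  -2   0  -2  43  47  42  -1   0  12  31  32   1   0   1   2  -1   0  -3   3
top 235   0   1  -2  -1  45   0   0  44   2  -1   0   0   0   0   0  48  48  44   2  -1  -2   0   1  -3  -5  -3   1  -1  -1   1  -2
top 237   1  -3   0   0   2  -2  -3  48  -2   2   5   0  -3  -5  43   0  47   1  -2   0   0   1  -1   0   0   3   0   0   0  -1  -1
top 239  -2   0   3   0  -4   0   0  45   0  -1   0   0  -1  46   0  -2  -1  42  -4  -1   5   0  -2   0  -6  -1  -3   3   0  -2   3
top 241   2   1  -3   0  49  48  45  -1   0 
[... 3472 characters left out ...]
4   1   3   0   2   0  39  43  47  42  45   0   0   1   2   1  -1  -1   4   1
scene 242   3   6   3   4   6   0   1   6  38  42  42  41  34  34   3   0   1   1   0  -1   0   0  -2
scene 244   4   3   1   7   5   0  37  42  39  36  37  15  23  27  31  -1   0   3   1  -1   2   0   2
top 480 [ 0.53896946 -0.10135984  0.08173815] 0.08726621434607185 [ 0.51056974 -0.13142342  0.07612448] [ 0.56871851 -0.07326143  0.08726621] ((0.5390682816505432, -0.10172870755195618), 0.029801340773701668)
scene 368 [ 0.54125106 -0.10598693  0.08171214] 0.08706349860209095 [ 0.51170768 -0.19980897  0.07609685] [ 0.5713761  -0.06930347  0.0870635 ] ((0.5418992042541504, -0.13455621898174286), 0.06549423187971115)
```

View pics/c.png

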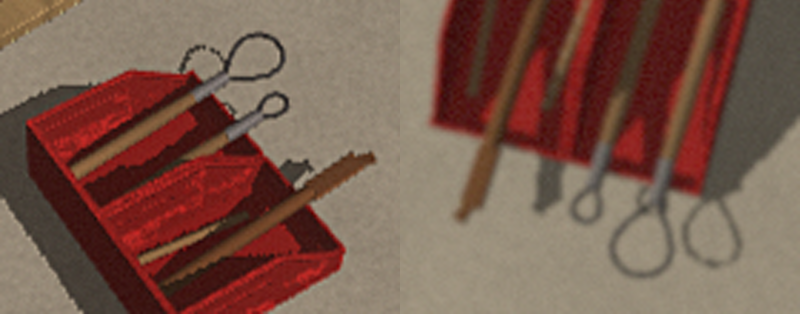

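```bash
python3 - <<'E'
from h import *
from scipy.spatial.transform import Rotation as R
def box(n,r0,r1,c0,c1,zl,zh):
    s=np.load(n+"W.npy")[r0:r1,c0:c1].reshape(-1,3);q=s[(s[:,2]>zl)&(s[:,2]<zh)]
    r=cv2.minAreaRect(q[:,:2].astype(np.float32));print(n,len(q),'mean',q.mean(0).round(3),'rect',np.round(r[0],4),np.round(r[1],4),round(r[2],1));return r
box("top",238,260,264,292,.035,.07)
box("scene",205,224,379,402,.035,.07)
print('small');box("top",227,243,255,268,.035,.07)
box("scene",226,236,386,404,.035,.07)
print('bowl scene')
s=np.load("sceneW.npy")[150:205,260:320].reshape(-1,3);q=s[(s[:,2]>.077)&(s[:,2]<.09)&(s[:,1]>-.15)]
print(len(q),q.mean(0),cv2.minEnclosingCircle(q[:,:2].astype(np.float32)))
st=sensors.state();M=R.from_rotvec(st["tool_rot"]).as_matrix();print(M.round(4))
E
```

```text
top 87 mean [0.467 0.174 0.049] rect [0.4678 0.1779] [0.0549 0.049 ] 89.9
scene 79 mean [0.469 0.173 0.05 ] rect [0.4673 0.1725] [0.048  0.0481] 39.0
small
top 66 mean [0.502 0.21  0.046] rect [0.5012 0.2132] [0.0219 0.0378] 86.7
scene 44 mean [0.5   0.213 0.047] rect [0.5001 0.2105] [0.0215 0.0347] 47.0
bowl scene
327 [ 0.54143003 -0.0980413   0.08203698] ((0.5412740707397461, -0.09973999112844467), 0.03075748309493065)
[[-9.697e-01  2.443e-01 -3.000e-04]
 [ 2.443e-01  9.697e-01 -9.000e-04]
 [ 1.000e-04 -1.000e-03 -1.000e+00]]
```

Both views put the loop at about (0.468, 0.174, 0.049) and the foot at about (0.540, −0.100, 0.082). Heights and sizes match the text. I'll move level at the starting height, closing the fingers on the way.

Request:
drive_tool(moves=[[[-0.2,-0.13,0],0,1],[[-0.6,-0.39,0],0,1],[[-1.1,-0.71,0],0,1],[[-1.7,-1.1,0],0,1],[[-2.3,-1.49,0],0,1],[[-2.9,-1.88,0],0,1],[[-3.5,-2.27,0],0,1],[[-4.1,-2.66,0],0,1],[[-4.7,-3.04,0],0,1],[[-5.3,-3.43,0],0,1],[[-5.9,-3.82,0],0,1],[[-6.5,-4.21,0],0,1],[[-7.1,-4.6,0],0,1],[[-7.6,-4.92,0],0,1],[[-8.0,-5.18,0],0,1],[[-8.2,-5.31,0],0,1],[[-8.23,-5.33,0],0,1],[[-8.23,-5.33,0],0,1],[[-8.23,-5.33,0],0,1],[[-8.23,-5.33,0],0,1]])

```text
t: 2.1
tool_pos: [0.4677, 0.175, 0.2313]
tool_rot: [-0.385, -3.118, -0.0]
contact_force: [-0.5, -0.3, 0.1]
grip_width: 0.0001
```

Request:
drive_tool(moves=[[[0,0,0.2],0,1],[[0,0,0.5],0,1],[[0,0,0.9],0,1],[[0,0,1.3],0,1],[[0,0,1.7],0,1],[[0,0,2.0],0,1],[[0,0,2.1],0,1],[[0,0,2.1],0,1]])

```text
t: 2.9
tool_pos: [0.4678, 0.1744, 0.1256]
tool_rot: [-0.386, -3.116, 0.001]
contact_force: [0.9, -0.2, -0.1]
grip_width: -0.0003
```

```bash
python3 - <<'E'
from h import *
p=[]
for n in("scene","top"):
    a=imaging.get_image(n)[0];m=imaging.camera_model(n);T=np.linalg.inv(m["pose"]);K=m["camera_matrix"]
    for P in([.468,.174,.048],):
        c=T[:3,:3]@np.array(P)+T[:3,3];q=K@[c[0],-c[1],-c[2]];q=(q[:2]/q[2]);print(n,q)
    x,y=map(int,q);w=a[y-60:y+60,x-75:x+75];w=cv2.resize(w,None,fx=2.6,fy=2.6);cv2.drawMarker(w,(195,156),(0,255,0),0,14);p.append(w)
cv2.imwrite("pics/n.png",np.hstack(p))
E
```

```text
scene [389.20496699 215.46359661]
top [276.57904914 247.84132365]
```

View pics/n.png

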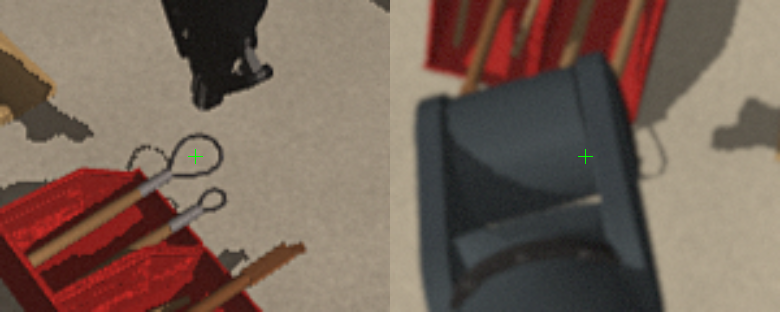

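The green marker, my computed point, sits in the middle of the loop in the scene view. The shut fingertips are directly above it, and the top view is blocked by the arm. Now I'll descend and dwell.

Request:
drive_tool(moves=[[[0,0,0.15],0,1],[[0,0,0.4],0,1],[[0,0,0.65],0,1],[[0,0,0.88],0,1],[[0,0,1.0],0,1],[[0,0,1.05],0,1],[[0,0,1.05],0,1],[[0,0,1.05],0,1],[[0,0,1.05],0,1],[[0,0,1.05],0,1],[[0,0,1.05],0,1],[[0,0,1.05],0,1],[[0,0,1.05],0,1],[[0,0,1.05],0,1],[[0,0,1.05],0,1],[[0,0,1.05],0,1],[[0,0,1.05],0,1],[[0,0,1.05],0,1],[[0,0,1.05],0,1],[[0,0,1.05],0,1]])

```text
t: 5.0
tool_pos: [0.4682, 0.1744, 0.0738]
tool_rot: [-0.387, -3.118, 0.0]
contact_force: [0.2, -0.2, 0.3]
grip_width: -0.0002
```

Request:
drive_tool(moves=[[[0,0,0],0,1],[[0,0,0],0,1],[[0,0,0],0,1],[[0,0,0],0,1],[[0,0,0],0,1],[[0,0,0],0,1],[[0,0,0],0,1],[[0,0,0],0,1],[[0,0,0],0,1],[[0,0,0],0,1],[[0,0,-0.2],0,1],[[0,0,-0.6],0,1],[[0,0,-1.1],0,1],[[0,0,-1.6],0,1],[[0,0,-2.1],0,1],[[0,0,-2.6],0,1],[[0,0,-2.9],0,1],[[0,0,-3.0],0,1],[[0,0,-3.0],0,1]])

```text
t: 6.9
tool_pos: [0.4684, 0.1744, 0.2244]
tool_rot: [0.387, 3.117, 0.001]
contact_force: [0.5, -0.3, -0.7]
grip_width: -0.0
```

Request:
drive_tool(moves=[[[-0.1,-0.18,0],0,1],[[-0.3,-0.54,0],0,1],[[-0.6,-1.09,0],0,1],[[-0.9,-1.63,0],0,1],[[-1.2,-2.18,0],0,1],[[-1.5,-2.72,0],0,1],[[-1.8,-3.27,0],0,1],[[-2.1,-3.81,0],0,1],[[-2.4,-4.35,0],0,1],[[-2.6,-4.72,0],0,1],[[-2.7,-4.9,0],0,1],[[-2.74,-4.97,0],0,1],[[-2.74,-4.97,0],0,1],[[-2.74,-4.97,0.2],0,1],[[-2.74,-4.97,0.5],0,1],[[-2.74,-4.97,0.8],0,1],[[-2.74,-4.97,1.1],0,1],[[-2.74,-4.97,1.3],0,1],[[-2.74,-4.97,1.4],0,1],[[-2.74,-4.97,1.4],0,1]])

```text
t: 8.9
tool_pos: [0.5401, -0.0997, 0.1532]
tool_rot: [-0.386, -3.117, -0.0]
contact_force: [0.0, -0.1, 0.7]
grip_width: -0.0002
```

```bash
python3 - <<'E'
from h import *
a=imaging.get_image("scene")[0][110:230,200:350];cv2.imwrite("pics/b.png",cv2.resize(a,None,fx=3,fy=3))
E
```

```text
(no output)
```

View pics/b.png

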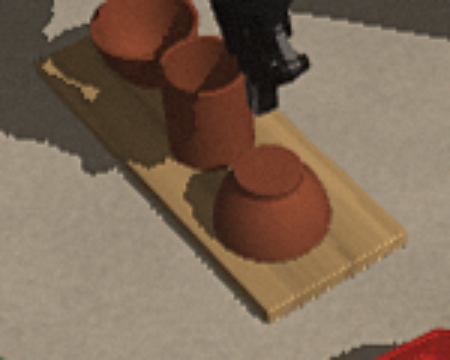

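The fingertips, at about (262,112) in the crop, stand above the foot at (268,170), clear of the mug and its handle. I'll descend and hold.

Request:
drive_tool(moves=[[[0,0,0.15],0,1],[[0,0,0.4],0,1],[[0,0,0.65],0,1],[[0,0,0.85],0,1],[[0,0,0.95],0,1],[[0,0,0.97],0,1],[[0,0,0.97],0,1],[[0,0,0.97],0,1],[[0,0,0.97],0,1],[[0,0,0.97],0,1],[[0,0,0.97],0,1],[[0,0,0.97],0,1],[[0,0,0.97],0,1],[[0,0,0.97],0,1],[[0,0,0.97],0,1],[[0,0,0.97],0,1],[[0,0,0.97],0,1],[[0,0,0.97],0,1],[[0,0,0.97],0,1],[[0,0,0.97],0,1]])

```text
t: 10.95
tool_pos: [0.5404, -0.1001, 0.1053]
tool_rot: [-0.387, -3.118, -0.0]
contact_force: [-0.2, 0.1, -0.4]
grip_width: 0.0002
```

Request:
drive_tool(moves=[[[0,0,0],0,1],[[0,0,0],0,1],[[0,0,0],0,1],[[0,0,0],0,1],[[0,0,0],0,1],[[0,0,0],0,1],[[0,0,0],0,1],[[0,0,0],0,1],[[0,0,0],0,1],[[0,0,0],0,1],[[0,0,0],0,1],[[0,0,0],0,1]])

```text
t: 12.15
tool_pos: [0.5404, -0.1001, 0.1053]
tool_rot: [0.387, 3.118, -0.0]
contact_force: [-0.8, -0.0, 0.3]
grip_width: 0.0
```

```bash
python3 - <<'E'
from h import *
a=imaging.get_image("scene")[0];b=cv2.imread("pics/scene0.png")
cv2.imwrite("pics/e.png",np.hstack([a[90:330,200:440],b[90:330,200:440]]).repeat(1,0))
s=sensors.state();print(s["t"],s["tool_pos"],s["contact_force"])
E
```

```text
12.2 [ 0.54040534 -0.10006221  0.1052851 ] [-0.60622626 -0.40373891 -0.42654524]
```

View pics/e.png

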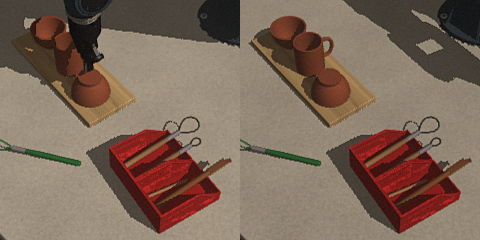

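The fingertips are just above the foot at about (88,72). The tools and pots look unmoved from the first picture, so I'll hand in.

```bash
python3 -c "
from station import job_done;print(job_done())"
```

```text
the job is handed in; nothing more can be done
None
```

The job is handed in, with both points shown in order and the arm still pointing at the upside-down bowl. No verdict is reported, so what follows rests on my own measurements.

- **Larger loop:** I pointed at (0.468, 0.174) with the shut fingertips at z = 0.074, about 25 mm above the loop's middle. They stayed there for about 2.5 s.
- **Upside-down bowl:** I then went over high and pointed at the foot, at (0.540, −0.100) with the fingertips at z = 0.105, about 23 mm above it. They had held there for over 2.5 s when I handed in at t = 12.2 s.

**Checks:**
- The two cameras agreed to within about 2–5 mm on both points, and the measured heights (0.049 and 0.082) match the text.
- The force readings at the end of each move stayed around 1 N or less, much the same as before I first moved. That noise is above the 0.3 N contact limit, so they only rule out a firm contact.
- By eye, the last picture shows the tools and pots where they began, though the arm hides part of the mug and the upright bowl.
- No check failed. The top camera's view of the loop was blocked by the arm, so the close check there came from the scene camera alone.

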